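# Weigh a scoop of shallots on the two-pan balance

### The arm

A 7-joint arm with a two-finger parallel gripper is mounted at the origin on a cart in front of the work surface, level with it; the furniture and walls round the work are solid. World frame = base frame: x ahead of the robot, y to its left, z up, the work surface at z = 0. Lengths are in m, angles in rad, forces in N, time in s.
With the tool pointing down it reaches from about 0.425 to 0.875 m from the base axis. Payload 8.4 kg.
Tool frame: the origin (TCP) lies between the finger pads; the fingertips stand 22 mm ahead of it and the grasp point (between the pads) lies 3 mm ahead of it; z points along the fingers, y is the line along which they close (so a half turn about z gives the same grasp; the last joint's range is limited). The gripper opens to 87 mm and grips with 3 to 60 N. Pads are 19 mm wide; open, the fingers measure 117 mm over their backs; the gripper's body (75 mm by 190 mm) begins 51 mm behind the grasp point.
Start: joints at [-1.207, 0.333, 0.04, 1.465, -0.013, 1.343, -0.059], TCP at [0.29, 0.582, 0.245] pointing down, gripper open.
Joint ranges: [-2.58, 2.58], [-0.38, 2.09], [-1.3, 1.39], [0.25, 2.4], [-1.5, 4.64], [0.08, 2.09], [-2.65, 2.65]. Speed limits (rad/s): [2.22, 2.22, 2.79, 2.79, 3.14, 3.14, 3.14].

### API

Orientations are given as a unit quaternion [w, x, y, z].
In Python, from plant import * gives the robot as it stands.
- The arm moves only by the tool jog_arm, never from a script. Its argument "plan" is a list that holds one entry, the list of rows, each a list of 4 numbers: the shift along the tool's x, y, z in mm, then the turn about the tool's z in degrees. In form: [[[tx, ty, tz, yaw], ...]]. A call has 1 to 5 rows; each row shifts and turns the commanded pose from where the row before left it, along the tool's axes as they then stand; what a row does not reach is not made up. A row lasts 1/8 s, in which the tool goes at most 62.5 mm and 10.7 degrees, less where a joint would pass 70% of its speed; a pose out of reach is approached as far as the arm can. A call is refused whole if a number of a shift passes 62.5 or a number of a turn 10.7, either way. A call with a gripper value outside its range is refused whole. "gripper" is the closure in counts, from 0 (fully open) to 255 (shut), set as the call begins (left out, the last holds). The fingers move at their own pace and stop on an object; "grip_force" is the grip in N (left out, the last holds). Time passes only in rows, so rows that do not move let the fingers close. It gives the time, the measured TCP pose, the force, the opening and the grip force at its end, in the units of the state.
- read_state(): the state, without advancing time (a new reading comes with each control period).
- camera(name): name is "scene" or "top"; returns a dict with "frame" (420x560x3 uint8, blue, green, red), "range_z" (420x560 float32, m along the optical axis (not along the pixel's ray), 0 where there is no reading), "fx", "fy", "cx", "cy" (pixels), "extrinsics" (4x4, takes a point from camera to world coordinates). Camera axes: x right, y up, looking along -z (the intrinsics and any distortion apply to the point x, -y, -z); pixel columns grow to the right and rows downward; lengths in m; the calibration is good to about 2 mm. A picture is of the moment at which its call begins.
- job_done(): hands the job in; it is judged then, once.
The state is a dict: "time_s": time; "qpos": joint angles; "joint_velocities": joint speeds; "effort": joint torques, N m; "tool_pos": TCP position; "ee_rot": TCP orientation; "contact_force": force on the tool from outside, world axes, zero at the start; "ft_torque": the same for the moment, N m; "gripper_width": opening from 0.0 (shut) to 1.0 (fully open); "grip_force": force on a finger pad.
Only numpy, scipy, OpenCV 4.12 (cv2) and the standard library are available. Lean on these libraries where they do the work, as an engineer would, in place of code of your own. Each camera call takes 0.05 s, during which the arm holds its last target. There are 200 camera calls.

### The job

Weigh the shallots from the scoop at the end of the chopping board nearer the balance: pour all of them into the balance's bowl and lay the empty scoop back on the board, then stand steel weights on the balance's plate until the beam rests level. Leave the other scoop with its shallots as it is, keep the weights you do not need standing on their wooden stand, and do not disturb the garlic bulb.

Things in the scene. Friction and masses are not known exactly. Their poses are not given: they have to be found in the camera images.
- prep_board: wooden chopping board on the worktop to the left, 220 x 320 x 22 mm, fixed. Origin at the centre of its underside; x across its short side (away from the robot), y along its long side, to the left: its -y end is the end nearer the balance, its +y end the far end. A scoop lies near either end, about 85 mm from the middle, with its handle towards the robot.
- scoop_a_grip (a point): scoop A (five shallots a1-a5; at either end of the board): grasping point in its flat-sided black handle (14 wide, 22 high, 76 mm long), 30 mm above its underside. x along the handle to the mouth, z up. Ahead of the point: handle ends 24 mm, tray back wall 38 mm, open mouth's lip 160 mm (21 mm lower; floor 27 mm lower). Tray 84 mm wide, mouth 112; walls 44, at the mouth 32 mm high.
- scoop_b_grip (a point): scoop B (three shallots b1-b3; at the other end of the board), the same sheet-steel scoop, 110 g empty; point and axes as for A. The floor curls up only 6 mm at the open mouth: shallots stay in while the scoop is held level and moved smoothly, and roll out when it is tipped nose-down 35 to 45 degrees.
- shallot_a1_centre (a point): small shallot, brownish, onion-shaped, about 35 mm thick and 42 mm long, 25 g (a gram or so more or less); rolls easily. The point is its centre, about 17 mm above what it lies on. One of the five that start in scoop A.
- shallot_a2_centre (a point): small shallot, brownish, onion-shaped, about 35 mm thick and 42 mm long, 25 g (a gram or so more or less); rolls easily. The point is its centre, about 17 mm above what it lies on. One of the five that start in scoop A.
- shallot_a3_centre (a point): small shallot, brownish, onion-shaped, about 35 mm thick and 42 mm long, 25 g (a gram or so more or less); rolls easily. The point is its centre, about 17 mm above what it lies on. One of the five that start in scoop A.
- shallot_a4_centre (a point): small shallot, brownish, onion-shaped, about 35 mm thick and 42 mm long, 25 g (a gram or so more or less); rolls easily. The point is its centre, about 17 mm above what it lies on. One of the five that start in scoop A.
- shallot_a5_centre (a point): small shallot, brownish, onion-shaped, about 35 mm thick and 42 mm long, 25 g (a gram or so more or less); rolls easily. The point is its centre, about 17 mm above what it lies on. One of the five that start in scoop A.
- shallot_b1_centre (a point): small shallot, brownish, onion-shaped, about 35 mm thick and 42 mm long, 25 g (a gram or so more or less); rolls easily. The point is its centre, about 17 mm above what it lies on. One of the three that start in scoop B.
- shallot_b2_centre (a point): small shallot, brownish, onion-shaped, about 35 mm thick and 42 mm long, 25 g (a gram or so more or less); rolls easily. The point is its centre, about 17 mm above what it lies on. One of the three that start in scoop B.
- shallot_b3_centre (a point): small shallot, brownish, onion-shaped, about 35 mm thick and 42 mm long, 25 g (a gram or so more or less); rolls easily. The point is its centre, about 17 mm above what it lies on. One of the three that start in scoop B.
- beam (a joint): angle of the balance's beam, rad: 0 level, + = bowl side down, stops at -0.14 and +0.14. Empty it hangs level (soft damped return); each 25 g of difference between the sides turns it about 0.075 rad up to the stop; it settles in about 1 s. When level, the black pointer on the beam stands before the middle mark of the white index plate. The pans stay upright as they move.
- bowl_floor (a point): centre of the inner floor of the balance's steel bowl (left arm): 184 mm across the rim, 42 mm deep, flat floor about 100 mm across, flaring wall; floor 110 mm and rim 152 mm above the worktop when level, 17 mm lower with the bowl side on its stop. z up; its -y axis points along the beam to the plate, 240 mm away, the pivot half-way.
- plate_top (a point): centre of the top of the balance's flat steel plate for the weights (right arm), 128 mm across, almost rimless (2 mm bead), 110 mm above the worktop when level, 17 mm higher while the bowl side is on its stop. z up, +y along the beam to the bowl. The white index plate midway between bowl and plate reaches 154 mm above the worktop.
- weight_stand: low wooden stand for the weights to the right, 72 x 190 x 12 mm, fixed. Origin at the centre of its underside; y along its long side. The three weights stand on it in a row along y, 60 mm apart.
- weight_small_centre (a point): plain steel cylindrical weight with a small knob on top, the smallest of three: 25 g, body 17 mm across and 21 mm high, 32 mm high over the knob (knob 11 mm across). The point is its centre, half-way up (16 mm above its foot), z up. Starts upright on the wooden stand; the three swap places from start to start.
- weight_medium_centre (a point): plain steel cylindrical weight with a small knob on top, the middle one of three: 50 g, body 23 mm across and 24 mm high, 38 mm high over the knob (knob 14 mm across). The point is its centre, half-way up (19 mm above its foot), z up. Starts upright on the wooden stand; the three swap places from start to start.
- weight_large_centre (a point): plain steel cylindrical weight with a small knob on top, the largest of three: 100 g, body 29 mm across and 28 mm high, 44 mm high over the knob (knob 17 mm across). The point is its centre, half-way up (22 mm above its foot), z up. Starts upright on the wooden stand; the three swap places from start to start.
- garlic_bulb: bystander: a loose garlic bulb, 56 mm across and high, on the worktop in front of the balance; origin at the centre of its underside.
Things that resemble listed ones, but are neither listed nor needed, are in the scene too. Of the things that look like the weight_stand, the smaller one is meant.

How it is judged:
On the way:
1. all the shallots of the scoop that lay at the board's end nearer the balance are in the bowl, and the bowl side of the beam has gone down, no balancing weights being on the plate yet ((((horizontal distance between shallot_a1_centre and bowl_floor below 0.085 m and z of shallot_a1_centre in the frame of bowl_floor between 0.005 and 0.06 m) and (horizontal distance between shallot_a2_centre and bowl_floor below 0.085 m and z of shallot_a2_centre in the frame of bowl_floor between 0.005 and 0.06 m) and (horizontal distance between shallot_a3_centre and bowl_floor below 0.085 m and z of shallot_a3_centre in the frame of bowl_floor between 0.005 and 0.06 m) and (horizontal distance between shallot_a4_centre and bowl_floor below 0.085 m and z of shallot_a4_centre in the frame of bowl_floor between 0.005 and 0.06 m) and (horizontal distance between shallot_a5_centre and bowl_floor below 0.085 m and z of shallot_a5_centre in the frame of bowl_floor between 0.005 and 0.06 m) and y of scoop_b_grip in the frame of prep_board above 0 m and value of joint beam above 0.1 rad) or ((horizontal distance between shallot_b1_centre and bowl_floor below 0.085 m and z of shallot_b1_centre in the frame of bowl_floor between 0.005 and 0.06 m) and (horizontal distance between shallot_b2_centre and bowl_floor below 0.085 m and z of shallot_b2_centre in the frame of bowl_floor between 0.005 and 0.06 m) and (horizontal distance between shallot_b3_centre and bowl_floor below 0.085 m and z of shallot_b3_centre in the frame of bowl_floor between 0.005 and 0.06 m) and y of scoop_a_grip in the frame of prep_board above 0 m and value of joint beam above 0.1 rad))), for 0.2 s.
At the end, for the whole second after the job is handed in: Beam level within 0.035 rad; each weight upright on the plate or the wooden stand; all shallots of the scoop nearer the balance in the bowl, that scoop lying flat on the board; the other scoop within 30 mm of its start, at its end of the board, with all its shallots in it (value of joint beam between -0.035 and 0.035 rad and ((horizontal distance between weight_small_centre and plate_top below 0.062 m and angle between weight_small_centre's own z axis and vertical below 0.12 rad and z of weight_small_centre in the frame of plate_top between 0.01 and 0.022 m) or (x of weight_small_centre in the frame of weight_stand between -0.04 and 0.04 m and y of weight_small_centre in the frame of weight_stand between -0.1 and 0.1 m and z of weight_small_centre in the frame of weight_stand between 0.022 and 0.034 m and angle between weight_small_centre's own z axis and vertical below 0.12 rad)) and ((horizontal distance between weight_medium_centre and plate_top below 0.062 m and angle between weight_medium_centre's own z axis and vertical below 0.12 rad and z of weight_medium_centre in the frame of plate_top between 0.013 and 0.025 m) or (x of weight_medium_centre in the frame of weight_stand between -0.04 and 0.04 m and y of weight_medium_centre in the frame of weight_stand between -0.1 and 0.1 m and z of weight_medium_centre in the frame of weight_stand between 0.025 and 0.037 m and angle between weight_medium_centre's own z axis and vertical below 0.12 rad)) and ((horizontal distance between weight_large_centre and plate_top below 0.062 m and angle between weight_large_centre's own z axis and vertical below 0.12 rad and z of weight_large_centre in the frame of plate_top between 0.016 and 0.028 m) or (x of weight_large_centre in the frame of weight_stand between -0.04 and 0.04 m and y of weight_large_centre in the frame of weight_stand between -0.1 and 0.1 m and z of weight_large_centre in the frame of weight_stand between 0.028 and 0.04 m and angle between weight_large_centre's own z axis and vertical below 0.12 rad)) and (((horizontal distance between shallot_a1_centre and bowl_floor below 0.085 m and z of shallot_a1_centre in the frame of bowl_floor between 0.005 and 0.06 m) and (horizontal distance between shallot_a2_centre and bowl_floor below 0.085 m and z of shallot_a2_centre in the frame of bowl_floor between 0.005 and 0.06 m) and (horizontal distance between shallot_a3_centre and bowl_floor below 0.085 m and z of shallot_a3_centre in the frame of bowl_floor between 0.005 and 0.06 m) and (horizontal distance between shallot_a4_centre and bowl_floor below 0.085 m and z of shallot_a4_centre in the frame of bowl_floor between 0.005 and 0.06 m) and (horizontal distance between shallot_a5_centre and bowl_floor below 0.085 m and z of shallot_a5_centre in the frame of bowl_floor between 0.005 and 0.06 m) and (z of scoop_a_grip in the frame of prep_board between 0.044 and 0.06 m and x of scoop_a_grip in the frame of prep_board between -0.24 and 0.24 m and y of scoop_a_grip in the frame of prep_board between -0.24 and 0.24 m and angle between scoop_a_grip's own z axis and vertical below 0.1 rad) and distance of scoop_b_grip from where it was at the start of the episode below 0.03 m and y of scoop_b_grip in the frame of prep_board above 0 m and (x of shallot_b1_centre in the frame of scoop_b_grip between 0.04 and 0.17 m and y of shallot_b1_centre in the frame of scoop_b_grip between -0.056 and 0.056 m and z of shallot_b1_centre in the frame of scoop_b_grip between -0.025 and 0.03 m) and (x of shallot_b2_centre in the frame of scoop_b_grip between 0.04 and 0.17 m and y of shallot_b2_centre in the frame of scoop_b_grip between -0.056 and 0.056 m and z of shallot_b2_centre in the frame of scoop_b_grip between -0.025 and 0.03 m) and (x of shallot_b3_centre in the frame of scoop_b_grip between 0.04 and 0.17 m and y of shallot_b3_centre in the frame of scoop_b_grip between -0.056 and 0.056 m and z of shallot_b3_centre in the frame of scoop_b_grip between -0.025 and 0.03 m)) or ((horizontal distance between shallot_b1_centre and bowl_floor below 0.085 m and z of shallot_b1_centre in the frame of bowl_floor between 0.005 and 0.06 m) and (horizontal distance between shallot_b2_centre and bowl_floor below 0.085 m and z of shallot_b2_centre in the frame of bowl_floor between 0.005 and 0.06 m) and (horizontal distance between shallot_b3_centre and bowl_floor below 0.085 m and z of shallot_b3_centre in the frame of bowl_floor between 0.005 and 0.06 m) and (z of scoop_b_grip in the frame of prep_board between 0.044 and 0.06 m and x of scoop_b_grip in the frame of prep_board between -0.24 and 0.24 m and y of scoop_b_grip in the frame of prep_board between -0.24 and 0.24 m and angle between scoop_b_grip's own z axis and vertical below 0.1 rad) and distance of scoop_a_grip from where it was at the start of the episode below 0.03 m and y of scoop_a_grip in the frame of prep_board above 0 m and (x of shallot_a1_centre in the frame of scoop_a_grip between 0.04 and 0.17 m and y of shallot_a1_centre in the frame of scoop_a_grip between -0.056 and 0.056 m and z of shallot_a1_centre in the frame of scoop_a_grip between -0.025 and 0.03 m) and (x of shallot_a2_centre in the frame of scoop_a_grip between 0.04 and 0.17 m and y of shallot_a2_centre in the frame of scoop_a_grip between -0.056 and 0.056 m and z of shallot_a2_centre in the frame of scoop_a_grip between -0.025 and 0.03 m) and (x of shallot_a3_centre in the frame of scoop_a_grip between 0.04 and 0.17 m and y of shallot_a3_centre in the frame of scoop_a_grip between -0.056 and 0.056 m and z of shallot_a3_centre in the frame of scoop_a_grip between -0.025 and 0.03 m) and (x of shallot_a4_centre in the frame of scoop_a_grip between 0.04 and 0.17 m and y of shallot_a4_centre in the frame of scoop_a_grip between -0.056 and 0.056 m and z of shallot_a4_centre in the frame of scoop_a_grip between -0.025 and 0.03 m) and (x of shallot_a5_centre in the frame of scoop_a_grip between 0.04 and 0.17 m and y of shallot_a5_centre in the frame of scoop_a_grip between -0.056 and 0.056 m and z of shallot_a5_centre in the frame of scoop_a_grip between -0.025 and 0.03 m)))); the robot touches nothing.
It fails at once if the garlic bulb was pushed 30 mm or more (distance of garlic_bulb from where it was at the start of the episode above 0.03 m).
It also fails if it takes over 72 s, if anything falls off the work surface, if the arm or the gripper's body presses on something with over 40 N, if the wrist force passes 120 N, or if a joint passes its speed limit or range.

## Working session

There is one attempt and no reset: what is moved stays moved. The work goes in short steps, Python scripts to look and compute and a tool call to move; the robot and the scene stay as the last step left them, time stands still between calls to the robot, and variables do not carry over. Pictures are saved under pics/ and viewed, at most 10 in all, crops included, and the job is handed in when it is done.

Besides the shell and the picture viewer there is one more tool, called in YAML: its name, and indented under it one key for each argument. jog_arm: Moves the arm, as the interface text tells. Its arguments: {"type":"object","properties":{"plan":{"type":"array","items":{"type":"array","items":{"type":"array","items":{"type":"number"}}}},"gripper":{"type":"number"},"grip_force":{"type":"number"}},"required":["plan"]}

```bash
mkdir -p pics
cat > h.py <<'E'
from plant import *
import numpy as np, cv2
def cloud(name):
    c=camera(name); z=c["range_z"]; v,u=np.mgrid[:z.shape[0],:z.shape[1]]
    P=np.stack([(u-c["cx"])/c["fx"]*z,-(v-c["cy"])/c["fy"]*z,-z],-1)
    E=np.array(c["extrinsics"]); W=P@E[:3,:3].T+E[:3,3]; W[z==0]=np.nan
    return c["frame"],W
E
python3 - <<'E'
from h import *
for n in("scene","top"):
    f,W=cloud(n); cv2.imwrite(f"pics/{n}0.png",f); np.savez(f"{n}0.npz",f=f,W=W)
    print(n,[np.round(W[r,c],3).tolist() for r,c in((100,100),(100,450),(350,100),(350,450),(210,280))])
s=read_state();print(s)
E
```

```text
scene [[nan, nan, nan], [0.35, -1.387, 0.182], [1.311, 0.519, -0.908], [-0.21, -0.709, -0.895], [0.607, -0.201, 0.003]]
top [[0.789, 0.445, 0.332], [0.781, -0.524, 0.331], [0.202, 0.281, 0.694], [-0.205, -1.001, -0.9], [0.508, -0.053, -0.002]]
{'time_s': 0.1, 'qpos': array([-1.20725212,  0.33384442,  0.03988352,  1.46614697, -0.01340601,
        1.34329795, -0.05847805]), 'joint_velocities': array([ 8.57134049e-04, -1.86606700e-03,  2.41565548e-04, -1.86562626e-03,
        4.33821732e-04, -1.48529197e-03, -4.12548882e-05]), 'effort': array([ 5.06876167e-03, -6.57798743e+01,  1.34062193e+00, -4.04704714e+01,
       -5.96512598e-02,  4.11595171e-02,  1.34786733e-04]), 'tool_pos': array([0.29001951, 0.58129138, 0.24376318]), 'ee_rot': array([-1.18320060e-04,  2.29315263e-01,  9.73351940e-01, -7.05447752e-04]), 'contact_force': array([ 0.18303405,  0.47985951, -0.52401884]), 'ft_torque': array([-0.02406692,  0.06791302, -0.02153781]), 'grip_force': 0.0, 'gripper_width': 1.000917152383925}
```

View pics/top0.png

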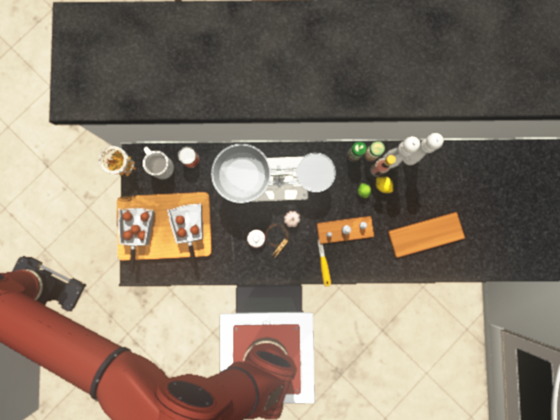

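View pics/scene0.png

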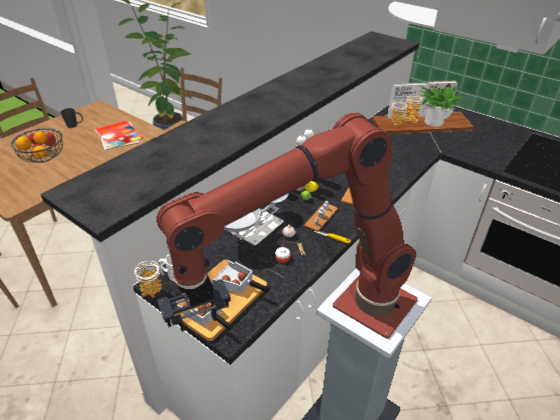

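The top view shows the board at px (118–212, 192–260). The scoop nearer the balance is at (187,222) with three shallots, so it is scoop B. The bowl is at (240,175), the plate at (316,173), the stand with weights at (345,230) and the garlic at (292,218). In the scene view the arm hangs over the far scoop.

Run:
```python
from h import *
d=np.load("top0.npz");f,W=d["f"],d["W"]
cv2.imwrite("pics/c1.png",cv2.resize(f[140:270,110:390],None,fx=2.85,fy=2.85,interpolation=cv2.INTER_CUBIC))
def st(n,r,c,lo,hi,extra=None):
    p=W[r[0]:r[1],c[0]:c[1]];q=f[r[0]:r[1],c[0]:c[1]].astype(int)
    m=(p[...,2]>lo)&(p[...,2]<hi)
    if extra is not None:m&=extra(q)
    P=p[m]; 
    if len(P)==0: print(n,0);return
    a=cv2.minAreaRect((P[:,:2]*1000).astype(np.float32))
    print(n,len(P),"mean",P.mean(0).round(4),"min",P.min(0).round(3),"max",P.max(0).round(3),"rect",np.round(a[0],1),np.round(a[1],1),round(a[2],1))
st("bowl",(140,210),(205,275),.135,.17)
st("plate",(140,210),(290,340),.095,.13)
st("index",(140,210),(268,300),.13,.17)
st("board",(185,265),(112,216),.015,.03,lambda q:q[...,2]>q[...,0]+50)
st("handleB",(225,275),(175,215),.03,.07,lambda q:q.max(-1)<70)
st("trayB",(195,250),(160,210),.03,.09)
st("garlic",(205,232),(283,302),.01,.08)
st("stand",(212,248),(312,378),.006,.018,lambda q:q[...,2]>q[...,0]+50)
for c in((322,336),(338,355),(355,372)):
    st("w",(215,248),c,.022,.07)
st("ledge",(60,150),(60,500),.2,.5)
```

```text
bowl 780 mean [0.6209 0.074  0.1478] min [ 0.52  -0.033  0.135] max [0.705 0.163 0.161] rect [612.5  69.5] [185.4 183.8] 44.5
plate 1193 mean [ 0.62   -0.1695  0.1113] min [ 0.558 -0.233  0.096] max [ 0.682 -0.096  0.12 ] rect [ 620.2 -169. ] [127.4 128. ] 53.2
index 96 mean [ 0.6105 -0.0309  0.1513] min [ 0.574 -0.075  0.131] max [ 0.651 -0.014  0.16 ] rect [612.1 -44.5] [60.6 77.4] 89.5
board 3376 mean [0.4538 0.3398 0.022 ] min [0.34  0.185 0.015] max [0.568 0.511 0.03 ] rect [454.8 348.8] [220.  321.8] 2.3
handleB 20 mean [0.3374 0.2342 0.0602] min [0.318 0.23  0.046] max [0.382 0.244 0.069] rect [350.1 237.3] [65.   4.5] 13.6
trayB 656 mean [0.4531 0.2631 0.0506] min [0.375 0.201 0.03 ] max [0.556 0.326 0.077] rect [458.9 249.1] [166.3 121.5] 16.6
garlic 186 mean [ 0.4726 -0.0934  0.0377] min [ 0.44  -0.118  0.01 ] max [ 0.498 -0.066  0.057] rect [468.9 -92.4] [50.8 58.3] 88.5
stand 931 mean [ 0.4339 -0.277   0.0124] min [ 0.39  -0.375  0.006] max [ 0.479 -0.181  0.018] rect [ 436.3 -279. ] [ 75.3 191.9] 6.9
w 19 mean [ 0.4183 -0.2195  0.0362] min [ 0.411 -0.226  0.027] max [ 0.424 -0.213  0.052] rect [ 417.5 -219.6] [13.8 13.3] 0.9
w 61 mean [ 0.4342 -0.2773  0.0446] min [ 0.42  -0.3    0.022] max [ 0.447 -0.266  0.064] rect [ 435.5 -280.8] [27.1 31.7] 17.0
w 37 mean [ 0.4489 -0.335   0.0406] min [ 0.44  -0.346  0.023] max [ 0.468 -0.326  0.053] rect [ 453.2 -336.8] [20.4 27.4] 81.9
ledge 28909 mean [ 0.8083 -0.0516  0.324 ] min [ 0.663 -0.727  0.2  ] max [0.908 0.573 0.342] rect [784.4 -77.3] [1299.4  236.3] 89.5
```

View pics/c1.png

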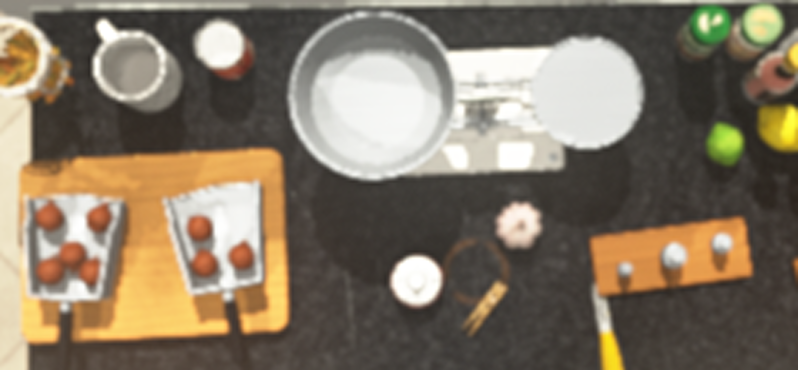

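The crop shows the weights left to right: small, large, medium. The garlic is at crop (520,225), and scoop B's handle runs from about (228,290) to (242,365), slightly yawed.

Run:
```python
from h import *
d=np.load("top0.npz");f,W=d["f"],d["W"]
# handle: high points behind tray
p=W[238:275,180:205];m=(p[...,2]>.05)&(p[...,2]<.08);P=p[m]
print(len(P),P[np.argsort(P[:,0])][::3].round(3).tolist())
l=cv2.fitLine(P[:,:2].astype(np.float32),cv2.DIST_HUBER,0,.01,.01).ravel();print(l,np.degrees(np.arctan2(l[1],l[0])))
# tray metal walls: per row extents of grey pixels
for r in range(203,246,3):
    q=f[r,160:212].astype(int);g=np.where((q.max(-1)-q.min(-1)<45)&(q.min(-1)>60))[0]
    if len(g):a,b=g[0]+160,g[-1]+160;print(r,a,b,W[r,a].round(3),W[r,b].round(3))
c=camera("top");print(c["fx"],c["cx"],c["cy"],np.round(c["extrinsics"],4).tolist())
p=W[100:160,150:350].reshape(-1,3);q=p[(p[:,2]>.3)&(p[:,2]<.36)];print("ledge front",np.percentile(q[:,0],[1,3,10]))
```

```text
154 [[0.315, 0.233, 0.057], [0.318, 0.23, 0.054], [0.319, 0.239, 0.063], [0.322, 0.243, 0.059], [0.323, 0.237, 0.072], [0.326, 0.232, 0.064], [0.329, 0.233, 0.058], [0.329, 0.242, 0.063], [0.332, 0.235, 0.063], [0.335, 0.236, 0.062], [0.339, 0.232, 0.062], [0.339, 0.238, 0.066], [0.342, 0.235, 0.063], [0.342, 0.242, 0.065], [0.345, 0.235, 0.063], [0.348, 0.234, 0.052], [0.349, 0.245, 0.065], [0.352, 0.239, 0.062], [0.355, 0.239, 0.06], [0.355, 0.242, 0.065], [0.359, 0.239, 0.061], [0.359, 0.245, 0.068], [0.362, 0.242, 0.064], [0.365, 0.237, 0.053], [0.365, 0.245, 0.064], [0.369, 0.243, 0.06], [0.372, 0.239, 0.062], [0.372, 0.245, 0.067], [0.375, 0.242, 0.065], [0.375, 0.253, 0.06], [0.379, 0.245, 0.064], [0.382, 0.242, 0.066], [0.382, 0.253, 0.059], [0.385, 0.246, 0.062], [0.388, 0.246, 0.06], [0.392, 0.245, 0.065], [0.395, 0.246, 0.06], [0.398, 0.247, 0.058], [0.399, 0.253, 0.061], [0.399, 0.262, 0.062], [0.399, 0.274, 0.07], [0.402, 0.239, 0.062], [0.402, 0.251, 0.067], [0.402, 0.255, 0.065], [0.402, 0.267, 0.071], [0.405, 0.237, 0.073], [0.405, 0.245, 0.069], [0.405, 0.255, 0.066]
[... 409 characters left out ...]
221 170 211 [0.469 0.314 0.073] [0.471 0.188 0.005]
224 171 201 [0.459 0.312 0.068] [0.458 0.213 0.058]
227 172 201 [0.449 0.308 0.067] [0.448 0.212 0.065]
230 172 202 [0.441 0.319 0.021] [0.439 0.212 0.046]
233 173 202 [0.43  0.316 0.023] [0.428 0.211 0.053]
236 174 202 [0.42  0.312 0.024] [0.418 0.21  0.055]
239 175 200 [0.41  0.311 0.014] [0.408 0.218 0.048]
242 177 191 [0.399 0.29  0.072] [0.398 0.247 0.058]
245 189 191 [0.389 0.252 0.063] [0.388 0.246 0.06 ]
415.70000693669044 276.0272217864311 212.09926654796763 [[-0.0109, 0.9968, -0.0797, 0.3842], [-0.9999, -0.0105, 0.0062, -0.0303], [0.0053, 0.0798, 0.9968, 1.4538], [0.0, 0.0, 0.0, 1.0]]
ledge front [0.73065936 0.73115713 0.73215872]
```

```bash
cat >> h.py <<'E'
from scipy.spatial.transform import Rotation as R
def here():
    s=read_state();q=s["ee_rot"];M=R.from_quat([q[1],q[2],q[3],q[0]]).as_matrix()
    return np.array(s["tool_pos"]),np.degrees(np.arctan2(M[1,0],M[0,0])),s
def rows(p,th,tgt,thT,n,smooth=True):
    """print n rows from (p,th) to (tgt,thT); th=heading of tool x, tool z down; smooth bell profile"""
    w=np.sin((np.arange(n)+.5)/n*np.pi) if smooth else np.ones(n); s=np.cumsum(w)/w.sum()
    c=np.array(p,float);t=th;out=[]
    for k in range(n):
        g=np.array(p)+s[k]*(np.array(tgt)-p);tg=th+s[k]*(thT-th);d=(g-c)*1000;a=np.radians(t)
        r=[int(round(d@[np.cos(a),np.sin(a),0])),int(round(d@[np.sin(a),-np.cos(a),0])),int(round(-d[2])),round(-(tg-t),0)]
        out.append(r)
        c=c+np.array([r[0]*np.cos(a)+r[1]*np.sin(a),r[0]*np.sin(a)-r[1]*np.cos(a),-r[2]])/1000;t-=r[3]
    for i in range(0,n,5):print([out[i:i+5]])
    print("end",c.round(4),round(t,1));return c,t
E
python3 - <<'E'
from h import *
p,t,s=here();print(p,t)
rows(p,t,[.366,.2425,.15],t+36,15)
E
```

```text
[0.2900894  0.58130885 0.24389473] 153.48072489349195
[[[-2, -3, 1, np.float64(-0.0)], [-7, -9, 3, np.float64(-2.0)], [-11, -14, 5, np.float64(-1.0)], [-15, -20, 7, np.float64(-3.0)], [-16, -24, 7, np.float64(-3.0)]]]
[[[-16, -29, 9, np.float64(-3.0)], [-17, -32, 10, np.float64(-4.0)], [-14, -33, 10, np.float64(-4.0)], [-12, -33, 9, np.float64(-4.0)], [-8, -32, 9, np.float64(-3.0)]]]
[[[-6, -29, 8, np.float64(-3.0)], [-4, -24, 7, np.float64(-3.0)], [-2, -18, 5, np.float64(-1.0)], [-1, -11, 3, np.float64(-2.0)], [0, -4, 1, np.float64(-0.0)]]]
end [0.3656 0.2426 0.1499] 189.5
```

jog_arm:
  plan:
    - [[-2,-3,1,0],[-7,-9,3,-2],[-11,-14,5,-1],[-15,-20,7,-3],[-16,-24,7,-3]]
  gripper: 0

```text
time_s: 0.78
tool_pos: [0.3094, 0.4962, 0.2211]
ee_rot: [-0.0, 0.151, 0.988, -0.0]
contact_force: [0.2, -0.5, -0.2]
gripper_width: 1.004
grip_force: 0.0
```

jog_arm:
  plan:
    - [[-16,-29,9,-3],[-17,-32,10,-4],[-14,-33,10,-4],[-12,-33,9,-4],[-8,-32,9,-3]]

```text
time_s: 1.4
tool_pos: [0.3471, 0.3264, 0.1743]
ee_rot: [0.0, -0.005, 1.0, 0.0]
contact_force: [-0.1, 0.8, -0.8]
gripper_width: 1.0
grip_force: 0.0
```

jog_arm:
  plan:
    - [[-6,-29,8,-3],[-4,-24,7,-3],[-2,-18,5,-1],[-1,-11,3,-2],[0,-4,1,0]]

```text
time_s: 2.02
tool_pos: [0.3657, 0.2421, 0.1504]
ee_rot: [-0.0, -0.082, 0.997, -0.0]
contact_force: [0.0, 0.2, 0.5]
gripper_width: 1.0
grip_force: 0.0
```

Run:
```python
from h import *
p,t,s=here();print(p,t,s["ee_rot"],s["qpos"].round(2))
rows(p,t,[.366,.2425,.055],189.5,5)
f,W=cloud("top");cv2.imwrite("pics/t2.png",cv2.resize(f[190:290,110:250],None,fx=5,fy=5,interpolation=cv2.INTER_CUBIC))
```

```text
[0.36567059 0.24212061 0.15043278] -170.586267667075 [-9.55297862e-05 -8.20579431e-02  9.96627556e-01 -2.01420535e-05] [-0.87 -0.03  0.18  2.08  0.01  1.09  1.04]
[[[0, 0, 9, np.float64(-34.0)], [0, 0, 24, np.float64(-90.0)], [0, 0, 29, np.float64(-112.0)], [0, 0, 24, np.float64(-90.0)], [0, 0, 9, np.float64(-34.0)]]]
end [0.3657 0.2421 0.0554] 189.4
```

View pics/t2.png

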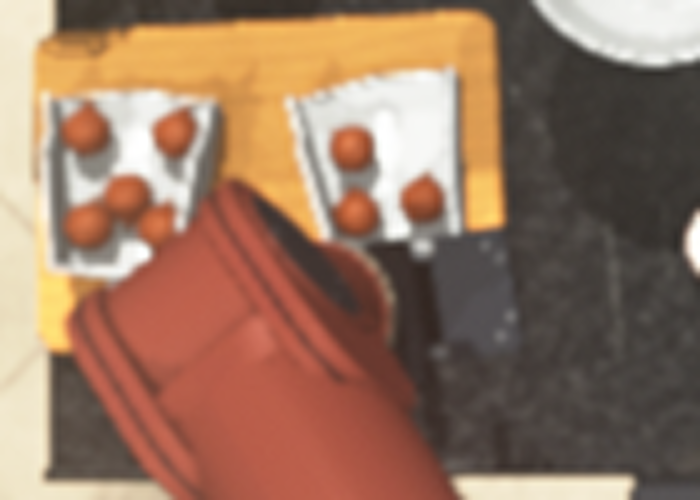

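The gripper hangs over scoop B's handle (handle neck at about (425,245)). Next I lower and grip.

jog_arm:
  plan:
    - [[0,0,9,0],[0,0,24,0],[0,0,29,0],[0,0,24,0],[0,0,9,0]]

```text
time_s: 2.7
tool_pos: [0.3647, 0.2427, 0.054]
ee_rot: [-0.001, -0.083, 0.997, -0.001]
contact_force: [1.1, -0.4, 0.0]
gripper_width: 0.997
grip_force: 0.0
```

jog_arm:
  plan:
    - [[0,0,0,0],[0,0,0,0],[0,0,0,0],[0,0,0,0],[0,0,0,0]]
  gripper: 255
  grip_force: 60

```text
time_s: 3.32
tool_pos: [0.3658, 0.243, 0.0558]
ee_rot: [0.0, -0.083, 0.997, 0.0]
contact_force: [0.1, -0.5, -0.9]
gripper_width: 0.514
grip_force: 0.0
```

jog_arm:
  plan:
    - [[0,0,0,0],[0,0,0,0],[0,0,-2,0],[0,0,-4,0],[0,0,-4,0]]

```text
time_s: 3.95
tool_pos: [0.3655, 0.2427, 0.0657]
ee_rot: [-0.0, -0.083, 0.997, -0.0]
contact_force: [-0.6, 0.1, -1.9]
gripper_width: 0.154
grip_force: 59.6
```

jog_arm:
  plan:
    - [[0,0,-6,0],[0,0,-10,0],[0,0,-10,0],[0,0,-6,0],[0,0,-2,0]]

```text
time_s: 4.58
tool_pos: [0.3659, 0.243, 0.1001]
ee_rot: [0.0, -0.083, 0.997, 0.0]
contact_force: [-0.3, -0.1, -2.7]
gripper_width: 0.153
grip_force: 59.6
```

Run:
```python
from h import *
p,t,s=here();print(p,t,s["contact_force"],s["ft_torque"])
f,W=cloud("top")
# tray top heights
m=(W[...,2]>.05)&(W[...,2]<.16)&(W[...,0]>.40)&(W[...,0]<.55)&(W[...,1]>.19)&(W[...,1]<.33)
P=W[m];
for a in np.arange(.40,.55,.02):
    q=P[(P[:,0]>a)&(P[:,0]<a+.02)];
    if len(q):print(round(a,2),len(q),np.percentile(q[:,2],[5,50,95]).round(3),q[:,1].min().round(3),q[:,1].max().round(3))
f2,_=cloud("scene")
cv2.imwrite("pics/t3.png",np.hstack([cv2.resize(f[190:290,110:250],(490,350)),cv2.resize(f2[225:345,150:285],(310,350))]))
```

```text
[0.36586837 0.24303427 0.10008166] -170.52049166082318 [-0.33201531 -0.12432138 -2.74334251] [-0.01050052  0.18251128  0.00218503]
0.4 78 [0.063 0.069 0.113] 0.207 0.294
0.42 183 [0.065 0.089 0.111] 0.206 0.301
0.44 193 [0.066 0.09  0.111] 0.209 0.307
0.46 209 [0.065 0.074 0.11 ] 0.21 0.316
0.48 205 [0.065 0.07  0.104] 0.21 0.322
0.5 188 [0.065 0.071 0.099] 0.213 0.324
0.52 47 [0.07  0.075 0.097] 0.213 0.284
```

View pics/t3.png

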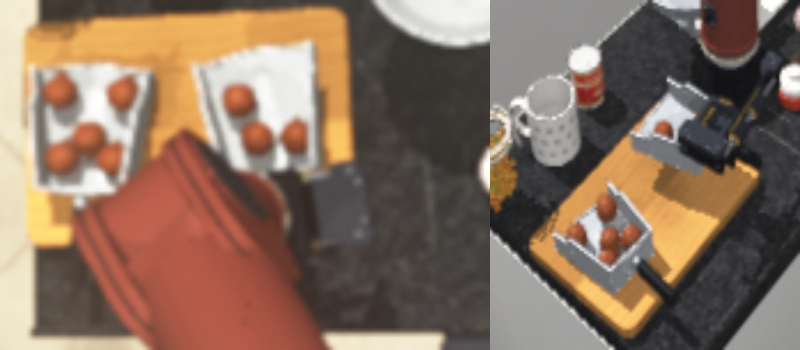

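Run:
```python
from h import *
import builtins
p,t,s=here();t%=360
c,t=rows(p,t,[.366,.243,.24],t,10)
c,t=rows(c,t,[.47,.07,.278],180,20)
```

```text
[[[0, 0, -3, np.float64(-0.0)], [0, 0, -10, np.float64(-0.0)], [0, 0, -16, np.float64(-0.0)], [0, 0, -19, np.float64(-0.0)], [0, 0, -22, np.float64(-0.0)]]]
[[[0, 0, -22, np.float64(-0.0)], [0, 0, -19, np.float64(-0.0)], [0, 0, -16, np.float64(-0.0)], [0, 0, -10, np.float64(-0.0)], [0, 0, -3, np.float64(-0.0)]]]
end [0.3657 0.2429 0.2397] 189.5
[[[0, -1, 0, np.float64(0.0)], [-2, -4, -1, np.float64(0.0)], [-2, -5, -1, np.float64(1.0)], [-3, -8, -2, np.float64(-0.0)], [-4, -9, -2, np.float64(0.0)]]]
[[[-5, -11, -2, np.float64(1.0)], [-5, -13, -2, np.float64(1.0)], [-6, -13, -3, np.float64(0.0)], [-7, -14, -3, np.float64(1.0)], [-7, -14, -3, np.float64(1.0)]]]
[[[-7, -15, -3, np.float64(0.0)], [-7, -13, -3, np.float64(1.0)], [-6, -13, -3, np.float64(1.0)], [-7, -12, -2, np.float64(1.0)], [-6, -11, -3, np.float64(0.0)]]]
[[[-5, -9, -2, np.float64(1.0)], [-4, -7, -1, np.float64(-0.0)], [-3, -5, -1, np.float64(0.0)], [-2, -3, -1, np.float64(0.0)], [-1, -1, 0, np.float64(0.0)]]]
end [0.4703 0.0702 0.2777] 180.5
```

jog_arm:
  plan:
    - [[0,0,-3,0],[0,0,-10,0],[0,0,-16,0],[0,0,-19,0],[0,0,-22,0]]

```text
time_s: 5.3
tool_pos: [0.3658, 0.2429, 0.1712]
ee_rot: [0.0, -0.083, 0.997, 0.0]
contact_force: [0.0, -0.5, -1.8]
gripper_width: 0.16
grip_force: 59.6
```

jog_arm:
  plan:
    - [[0,0,-22,0],[0,0,-19,0],[0,0,-16,0],[0,0,-10,0],[0,0,-3,0]]

```text
time_s: 5.92
tool_pos: [0.3658, 0.243, 0.2401]
ee_rot: [0.0, -0.083, 0.997, 0.0]
contact_force: [-0.2, -0.3, -2.8]
gripper_width: 0.153
grip_force: 59.6
```

jog_arm:
  plan:
    - [[0,-1,0,0],[-2,-4,-1,0.5],[-2,-5,-1,0.5],[-3,-8,-2,0.5],[-4,-9,-2,0.5]]

```text
time_s: 6.55
tool_pos: [0.381, 0.2171, 0.2457]
ee_rot: [0.0, -0.065, 0.998, -0.0]
contact_force: [-0.2, -0.8, -0.6]
gripper_width: 0.156
grip_force: 59.6
```

jog_arm:
  plan:
    - [[-5,-11,-2,0.5],[-5,-13,-2,0.5],[-6,-13,-3,0.5],[-7,-14,-3,0.5],[-7,-14,-3,0.5]]

```text
time_s: 7.18
tool_pos: [0.4184, 0.1556, 0.2588]
ee_rot: [0.0, -0.043, 0.999, 0.0]
contact_force: [0.1, -0.2, -2.5]
gripper_width: 0.159
grip_force: 59.6
```

jog_arm:
  plan:
    - [[-7,-15,-3,0.5],[-7,-13,-3,0.5],[-6,-13,-3,0.5],[-7,-12,-2,0.5],[-6,-11,-3,0.5]]

```text
time_s: 7.8
tool_pos: [0.4556, 0.0943, 0.2726]
ee_rot: [-0.0, -0.021, 1.0, -0.0]
contact_force: [0.3, 0.4, -1.3]
gripper_width: 0.154
grip_force: 59.6
```

jog_arm:
  plan:
    - [[-5,-9,-2,0.5],[-4,-7,-1,0.5],[-3,-5,-1,0.5],[-2,-3,-1,0.5],[-1,-1,0,0]]

```text
time_s: 8.43
tool_pos: [0.471, 0.0706, 0.2776]
ee_rot: [0.0, -0.004, 1.0, 0.0]
contact_force: [-0.1, -0.5, -2.0]
gripper_width: 0.158
grip_force: 59.6
```

jog_arm:
  plan:
    - [[0,0,0,0],[0,0,0,0],[0,0,0,0]]
  grip_force: 25

```text
time_s: 8.8
tool_pos: [0.4709, 0.0707, 0.2775]
ee_rot: [-0.0, -0.004, 1.0, 0.0]
contact_force: [-0.4, -0.6, -2.0]
gripper_width: 0.159
grip_force: 25.0
```

```bash
cat >> h.py <<'E'
def tilt():
    """scoop steel profile ahead of the grip: height along forward axis, top camera"""
    p,t,s=here();f,W=cloud("top")
    d=W-p;a=np.radians(t+180);u=d[...,0]*np.cos(a)+d[...,1]*np.sin(a);v=-d[...,0]*np.sin(a)+d[...,1]*np.cos(a)
    for k in range(30,200,15):
        m=(u>k/1e3)&(u<(k+15)/1e3)&(abs(v)<.07)
        if m.any():print(k,[(W[...,2][m&(v>j/1e3)&(v<(j+20)/1e3)]*1000).round().tolist() and int(np.nanmedian(W[...,2][m&(v>j/1e3)&(v<(j+20)/1e3)])*1000) for j in range(-70,70,20)])
    return f,W
E
python3 - <<'E'
from h import *
p,t,s=here();print(p,t,s["contact_force"],s["ft_torque"],s["grip_force"])
f,W=tilt();f2,_=cloud("scene")
cv2.imwrite("pics/t4.png",np.hstack([cv2.resize(f[140:250,190:300],(400,400)),cv2.resize(f2[150:280,170:300],(400,400))]))
E
```

```text
[0.47087249 0.07071732 0.27754838] -179.49954519764194 [-0.36262781 -0.60537688 -2.01489897] [ 0.07019121  0.11438464 -0.03637048] 24.9880475923419
30 [343, 664, 664, 657, 652, 649, 648]
45 [[], 633, 652, 641, [], [], []]
60 [151, 271, 277, [], [], [], []]
75 [132, 259, 273, [], [], [], []]
90 [123, 243, 245, [], [], 285, []]
105 [120, 242, 245, 241, 277, 271, []]
120 [115, 244, 244, 245, 274, 246, 273]
135 [117, 246, 246, 245, 247, 248, 273]
150 [114, 248, 250, 248, 248, 249, 273]
165 [115, [], [], [], [], [], []]
180 [126, 114, 111, 111, 112, 118, 130]
195 [146, 122, 115, 114, 116, 125, 145]
```

View pics/t4.png

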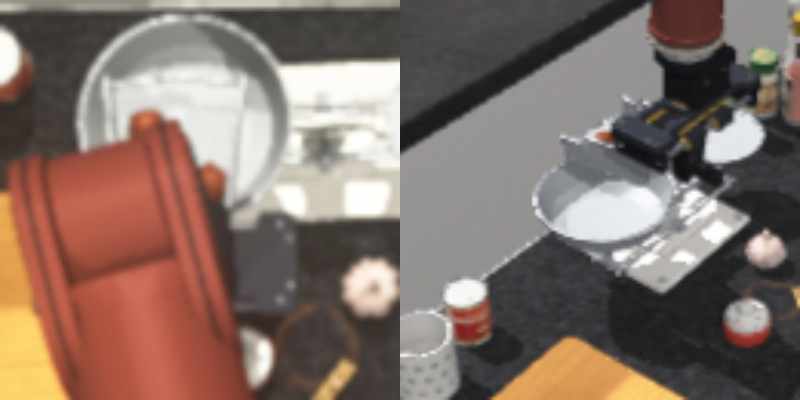

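Scoop level over the bowl: mouth at crop (180,80), bowl centre (185,115). I ease the grip to let the scoop pivot nose-down.

jog_arm:
  plan:
    - [[0,0,0,0],[0,0,0,0],[0,0,0,0]]
  grip_force: 12

```text
time_s: 9.28
tool_pos: [0.4709, 0.0705, 0.2775]
ee_rot: [-0.0, -0.004, 1.0, -0.0]
contact_force: [-0.1, 0.3, -0.7]
gripper_width: 0.16
grip_force: 12.0
```

Run:
```python
from h import *
tilt()
```

```text
30 [343, 664, 664, 656, 653, 650, 649]
45 [183, 637, 652, 642, [], [], []]
60 [154, 188, 191, [], [], [], []]
75 [143, 187, 189, [], [], [], []]
90 [127, 113, 150, [], [], [], []]
105 [115, 109, 153, 169, [], [], []]
120 [111, 108, 109, 159, [], [], 116]
135 [110, 109, 109, 106, [], 109, 113]
150 [112, 108, 108, 108, 107, 108, 112]
165 [113, 108, 108, 108, 108, 108, 116]
180 [119, 112, 108, 108, 108, 111, 124]
195 [138, 120, 113, 111, 114, 120, 143]
```

Run:
```python
from h import *
f,_=cloud("top");f2,_=cloud("scene")
cv2.imwrite("pics/t5.png",np.hstack([cv2.resize(f[140:250,190:300],(400,400)),cv2.resize(f2[150:280,170:300],(400,400))]))
```

```text
(no output)
```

View pics/t5.png

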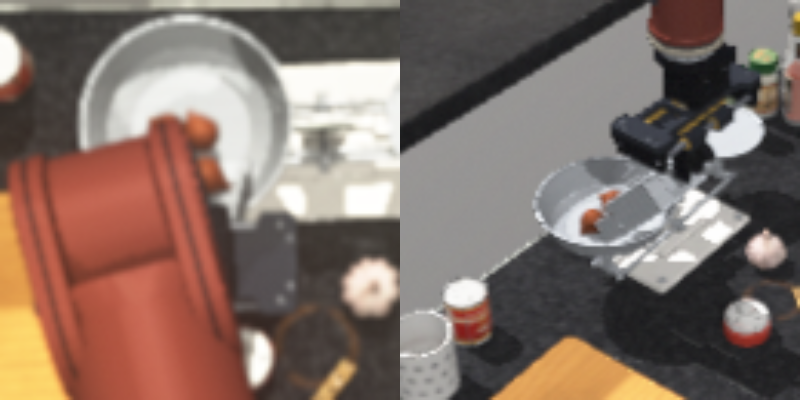

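The scoop has tipped nose-down into the bowl and the shallots are rolling out at crop (205,130)/(595,215). I freeze the tilt, wait and raise slightly.

jog_arm:
  plan:
    - [[0,0,0,0],[0,0,0,0],[0,0,-2,0],[0,0,-4,0],[0,0,-4,0]]
  grip_force: 40

```text
time_s: 10.05
tool_pos: [0.471, 0.0706, 0.288]
ee_rot: [0.0, -0.004, 1.0, 0.0]
contact_force: [0.1, 0.3, -1.2]
gripper_width: 0.159
grip_force: 40.0
```

jog_arm:
  plan:
    - [[0,0,-8,0],[0,0,-12,0],[0,0,-12,0],[0,0,-8,0],[0,0,-3,0]]

```text
time_s: 10.68
tool_pos: [0.4712, 0.0706, 0.3312]
ee_rot: [0.0, -0.004, 1.0, 0.0]
contact_force: [0.7, 0.3, -1.3]
gripper_width: 0.161
grip_force: 40.0
```

Run:
```python
from h import *
p,t,s=here();print(p,t,s["contact_force"])
f,W=tilt();f2,_=cloud("scene")
cv2.imwrite("pics/t6.png",np.hstack([cv2.resize(f[140:250,190:300],(400,400)),cv2.resize(f2[150:280,170:300],(400,400))]))
```

```text
[0.47115799 0.07062239 0.33124991] -179.5149468829866 [ 0.70715656  0.30418707 -1.27035196]
30 [398, 718, 718, 710, 705, 702, 701]
45 [238, 688, 706, 695, [], [], []]
60 [219, 264, 205, [], [], [], []]
75 [134, 203, 200, [], [], [], []]
90 [110, 194, 195, [], [], [], []]
105 [101, 94, 92, 95, [], [], []]
120 [97, 95, 93, 93, [], [], []]
135 [97, 94, 94, 93, [], [], []]
150 [99, 117, 111, 123, 104, [], 102]
165 [104, 124, 118, 124, 123, 115, 103]
180 [108, 100, 94, 93, 122, 105, 115]
195 [122, 104, 99, 97, 100, 109, 130]
```

View pics/t6.png

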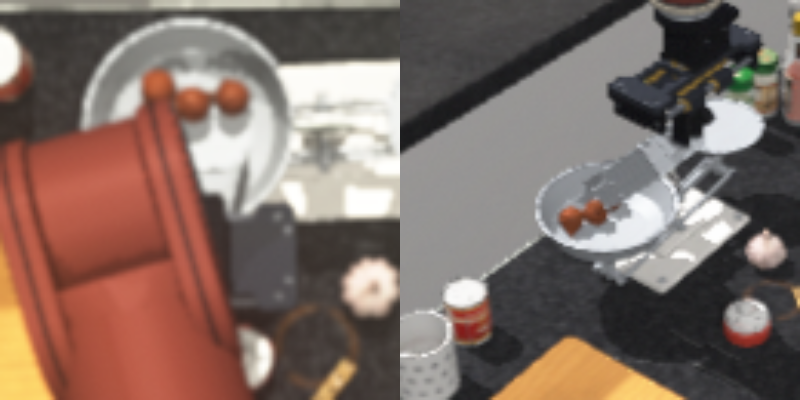

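All three shallots lie in the bowl (crop (158,83), (193,103), (233,97)), the bowl is down and the scoop is empty. Next the scoop goes back to the board; lowering it with a lighter grip will level it.

Run:
```python
from h import *
p,t,s=here();t%=360
c,t=rows(p,t,[.366,.243,.22],189.5,10)
```

```text
[[[3, 4, 3, np.float64(-0.0)], [7, 13, 8, np.float64(-1.0)], [11, 19, 12, np.float64(-1.0)], [14, 25, 15, np.float64(-1.0)], [14, 27, 17, np.float64(-2.0)]]]
[[[14, 28, 17, np.float64(-1.0)], [12, 26, 16, np.float64(-1.0)], [9, 20, 12, np.float64(-1.0)], [5, 13, 8, np.float64(-1.0)], [2, 5, 3, np.float64(-0.0)]]]
end [0.366  0.2431 0.2197] 189.5
```

jog_arm:
  plan:
    - [[3,4,0,0],[7,13,0,-1],[11,19,0,-1],[14,25,0,-1],[14,27,0,-2]]

```text
time_s: 11.4
tool_pos: [0.4171, 0.1586, 0.3305]
ee_rot: [-0.0, -0.049, 0.999, 0.0]
contact_force: [-0.2, -0.3, -1.5]
gripper_width: 0.157
grip_force: 40.0
```

jog_arm:
  plan:
    - [[14,28,8,-1],[12,26,20,-1],[9,20,28,-1],[5,13,28,-1],[2,5,18,0]]

```text
time_s: 12.02
tool_pos: [0.3637, 0.2446, 0.2272]
ee_rot: [-0.001, -0.085, 0.996, -0.0]
contact_force: [0.2, -0.1, -1.0]
gripper_width: 0.156
grip_force: 40.0
```

jog_arm:
  plan:
    - [[0,0,20,0],[0,0,20,0],[0,0,14,0],[0,0,8,0],[0,0,6,0]]
  grip_force: 15

```text
time_s: 12.65
tool_pos: [0.3658, 0.2436, 0.1609]
ee_rot: [0.0, -0.083, 0.997, 0.0]
contact_force: [-2.6, -1.2, 4.9]
gripper_width: 0.162
grip_force: 15.0
```

jog_arm:
  plan:
    - [[0,0,6,0],[0,0,6,0],[0,0,6,0],[0,0,6,0],[0,0,6,0]]
  grip_force: 8

```text
time_s: 13.28
tool_pos: [0.366, 0.243, 0.1301]
ee_rot: [-0.0, -0.083, 0.997, -0.0]
contact_force: [-0.7, -0.4, 1.0]
gripper_width: 0.16
grip_force: 8.0
```

Run:
```python
from h import *
p,t,s=here();print(p,t,s["contact_force"],s["ft_torque"])
tilt()
```

```text
[0.36596929 0.2430056  0.13010096] -170.51718662880393 [-0.67423737 -0.36484536  0.99527248] [-0.00935286  0.06877224 -0.05851266]
30 [193, 462, 522, 512, 502, 497, []]
45 [20, 88, 498, 65, 63, 63, []]
60 [21, 60, 56, 55, 55, 59, 22]
75 [22, 49, 45, 46, 46, 49, 21]
90 [25, 42, 37, 36, 39, 41, 20]
105 [26, 31, 30, 30, 31, 34, 22]
120 [25, 24, 26, 26, 26, 26, 22]
135 [23, 22, 22, 21, 21, 22, 21]
150 [22, 22, 20, 21, 20, 21, 20]
165 [22, 21, 22, 22, 21, 23, 21]
180 [23, 22, 23, 22, 21, 22, 22]
195 [0, 5, 21, 20, 22, 22, 22]
```

jog_arm:
  plan:
    - [[0,0,8,0],[0,0,8,0],[0,0,8,0],[0,0,8,0],[0,0,8,0]]

```text
time_s: 13.95
tool_pos: [0.3659, 0.243, 0.09]
ee_rot: [-0.0, -0.083, 0.997, -0.0]
contact_force: [-0.9, -0.4, 0.3]
gripper_width: 0.163
grip_force: 8.0
```

jog_arm:
  plan:
    - [[0,0,8,0],[0,0,8,0],[0,0,7,0],[0,0,5,0],[0,0,3,0]]

```text
time_s: 14.58
tool_pos: [0.366, 0.243, 0.0593]
ee_rot: [-0.0, -0.083, 0.997, -0.0]
contact_force: [-1.3, 0.4, -0.0]
gripper_width: 0.164
grip_force: 8.0
```

Run:
```python
from h import *
p,t,s=here();print(p,t,s["contact_force"],s["ft_torque"])
tilt()
```

```text
[0.36595508 0.24297824 0.05927097] -170.5204260060826 [-1.25977442  0.36965454 -0.02844315] [ 0.04113264  0.1116754  -0.00765094]
30 [24, 401, 452, 440, 432, 421, []]
45 [19, 39, 425, 27, 26, 26, []]
60 [19, 30, 26, 26, 25, 28, []]
75 [21, 38, 25, 25, 25, 30, 26]
90 [23, 26, 24, 26, 25, 30, 21]
105 [23, 26, 26, 26, 26, 27, 20]
120 [26, 25, 27, 25, 26, 27, 22]
135 [23, 28, 28, 29, 28, 29, 23]
150 [22, 25, 29, 29, 29, 25, 21]
165 [23, 20, 22, 22, 22, 21, 23]
180 [22, 22, 23, 22, 21, 22, 21]
195 [2, 3, 20, 21, 23, 23, 23]
```

jog_arm:
  plan:
    - [[0,0,1,0],[0,0,1,0],[0,0,0,0]]
  grip_force: 3

```text
time_s: 15.0
tool_pos: [0.3659, 0.2431, 0.0577]
ee_rot: [-0.0, -0.083, 0.997, 0.0]
contact_force: [-1.6, 0.6, 2.3]
gripper_width: 0.158
grip_force: 3.0
```

jog_arm:
  plan:
    - [[0,0,0,0],[0,0,0,0],[0,0,0,0],[0,0,0,0],[0,0,-3,0]]
  gripper: 110

```text
time_s: 15.62
tool_pos: [0.3659, 0.2429, 0.0605]
ee_rot: [-0.0, -0.083, 0.997, -0.0]
contact_force: [-0.2, -1.2, -0.8]
gripper_width: 0.552
grip_force: 0.0
```

jog_arm:
  plan:
    - [[0,0,-10,0],[0,0,-25,0],[0,0,-35,0],[0,0,-40,0],[0,0,-20,0]]

```text
time_s: 16.25
tool_pos: [0.3666, 0.2435, 0.1935]
ee_rot: [0.001, -0.083, 0.997, 0.001]
contact_force: [-0.3, -0.5, 0.0]
gripper_width: 0.57
grip_force: 0.0
```

Run:
```python
from h import *
p,t,s=here();t%=360;print(p,t,s["gripper_width"])
# heading so that fingers close along x? print both options for travel to the medium weight
d=np.load("top0.npz");f,W=d["f"],d["W"]
for n,c in(("S",(322,336)),("L",(338,355)),("M",(355,372))):
    q=W[215:248,c[0]:c[1]];m=q[...,2]>.028;P=q[m];top=P[P[:,2]>np.percentile(P[:,2],70)]
    print(n,len(P),P.mean(0).round(4),P.min(0).round(4),P.max(0).round(4),"top",top.mean(0).round(4))
c,t=rows(p,t,[.44,-.05,.25],180-6.9*0,10)
c,t=rows(c,t,[.449,-.337,.15],186.9,14)
```

```text
[0.366647   0.24350628 0.19351833] 189.4747552044016 0.5695637711481114
S 18 [ 0.4183 -0.2198  0.0368] [ 0.4106 -0.2263  0.0291] [ 0.4244 -0.2129  0.0521] top [ 0.4188 -0.2216  0.0451]
L 58 [ 0.4343 -0.2774  0.0457] [ 0.4202 -0.2906  0.0336] [ 0.4474 -0.266   0.0639] top [ 0.4347 -0.2795  0.0575]
M 33 [ 0.4482 -0.3356  0.0425] [ 0.4397 -0.3457  0.0328] [ 0.4572 -0.3256  0.0529] top [ 0.4482 -0.3376  0.0508]
[[[-1, -7, -1, np.float64(0.0)], [-1, -22, -4, np.float64(1.0)], [-4, -33, -7, np.float64(1.0)], [-4, -42, -8, np.float64(1.0)], [-6, -46, -8, np.float64(2.0)]]]
[[[-8, -46, -9, np.float64(1.0)], [-8, -42, -8, np.float64(2.0)], [-7, -33, -6, np.float64(1.0)], [-5, -20, -4, np.float64(0.0)], [-2, -8, -1, np.float64(0.0)]]]
end [ 0.44   -0.0504  0.2495] 180.5
[[[0, -4, 1, np.float64(-0.0)], [0, -10, 4, np.float64(-0.0)], [-1, -17, 6, np.float64(-1.0)], [0, -23, 8, np.float64(-0.0)], [0, -27, 9, np.float64(-1.0)]]]
[[[0, -30, 11, np.float64(-0.0)], [1, -32, 11, np.float64(-1.0)], [1, -32, 11, np.float64(-1.0)], [1, -31, 10, np.float64(-1.0)], [2, -27, 10, np.float64(-0.0)]]]
[[[1, -22, 8, np.float64(-1.0)], [2, -17, 6, np.float64(-0.0)], [1, -11, 3, np.float64(-0.0)], [0, -3, 2, np.float64(-0.0)]]]
end [ 0.4488 -0.3365  0.1495] 186.5
```

jog_arm:
  plan:
    - [[-1,-7,-1,0],[-1,-22,-4,1],[-4,-33,-7,1],[-4,-42,-8,1],[-6,-46,-8,2]]
  gripper: 140

```text
time_s: 16.88
tool_pos: [0.4017, 0.0937, 0.2179]
ee_rot: [-0.001, -0.038, 0.999, -0.0]
contact_force: [0.9, 1.7, 0.1]
gripper_width: 0.451
grip_force: 0.0
```

jog_arm:
  plan:
    - [[-8,-46,-9,1],[-8,-42,-8,2],[-7,-33,-6,1],[-5,-20,-4,0],[-2,-8,-1,0]]

```text
time_s: 17.5
tool_pos: [0.4386, -0.0531, 0.246]
ee_rot: [-0.001, -0.002, 1.0, -0.0]
contact_force: [-0.7, 0.6, 0.5]
gripper_width: 0.452
grip_force: 0.0
```

jog_arm:
  plan:
    - [[0,-4,1,0],[0,-10,4,0],[-1,-17,6,-1],[0,-23,8,0],[0,-27,9,-1]]

```text
time_s: 18.12
tool_pos: [0.4417, -0.1321, 0.2179]
ee_rot: [-0.0, -0.023, 1.0, 0.0]
contact_force: [0.2, -0.2, 0.7]
gripper_width: 0.453
grip_force: 0.0
```

jog_arm:
  plan:
    - [[0,-30,11,0],[1,-32,11,-1],[1,-32,11,-1],[1,-31,10,-1],[2,-27,10,0]]

```text
time_s: 18.75
tool_pos: [0.4463, -0.2847, 0.1648]
ee_rot: [-0.0, -0.048, 0.999, -0.0]
contact_force: [0.8, 1.3, 0.8]
gripper_width: 0.451
grip_force: 0.0
```

jog_arm:
  plan:
    - [[1,-22,8,-1],[2,-17,6,0],[1,-11,3,0],[0,-3,2,0]]

```text
time_s: 19.25
tool_pos: [0.4479, -0.3373, 0.1463]
ee_rot: [-0.0, -0.056, 0.998, -0.0]
contact_force: [0.3, 0.5, -0.4]
gripper_width: 0.456
grip_force: 0.0
```

Run:
```python
from h import *
p,t,s=here();t%=360;print(p,t,s["gripper_width"],s["qpos"].round(2))
f,W=cloud("top")
b=W[140:210,205:275];print("bowl floor",np.nanmedian(W[170:180,232:242,2]))
P=W[(W[...,2]>.05)&(W[...,2]<.08)&(W[...,0]<.4)&(W[...,1]>.2)&(W[...,1]<.27)];print("handleB",len(P),P.mean(0).round(3),P.min(0).round(3),P.max(0).round(3))
cv2.imwrite("pics/t7.png",cv2.resize(f[140:290,110:390],None,fx=2.85,fy=2.85,interpolation=cv2.INTER_CUBIC))
rows(p,t,[.448,-.337,.040],t,5)
```

```text
[ 0.44789841 -0.3373305   0.14625111] 186.4566955856855 0.4564004533465128 [-0.18  0.31  0.88  1.84 -0.26  1.12  2.48]
bowl floor 0.09484483251962683
handleB 127 [0.358 0.24  0.062] [0.315 0.226 0.05 ] [0.399 0.267 0.072]
[[[0, 0, 10, np.float64(-0.0)], [0, 0, 27, np.float64(-0.0)], [0, 0, 33, np.float64(-0.0)], [0, 0, 26, np.float64(-0.0)], [0, 0, 10, np.float64(-0.0)]]]
end [ 0.4479 -0.3373  0.0403] 186.5
```

View pics/t7.png

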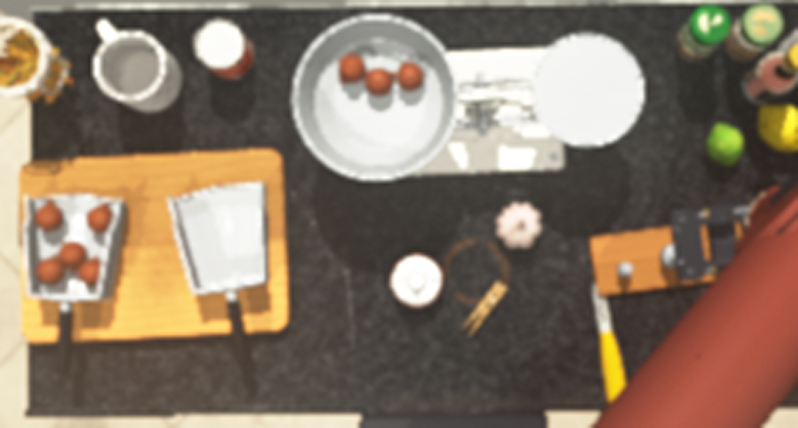

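The scoop lies empty on the board, three shallots are in the bowl (crop 350–410, 75), and the gripper is over the medium weight.

jog_arm:
  plan:
    - [[0,0,10,0],[0,0,27,0],[0,0,33,0],[0,0,26,0],[0,0,10,0]]

```text
time_s: 19.92
tool_pos: [0.4475, -0.3358, 0.0389]
ee_rot: [-0.001, -0.057, 0.998, 0.001]
contact_force: [0.4, 0.2, 0.2]
gripper_width: 0.451
grip_force: 0.0
```

jog_arm:
  plan:
    - [[0,0,0,0],[0,0,0,0],[0,0,0,0],[0,0,0,0]]
  gripper: 255
  grip_force: 20

```text
time_s: 20.42
tool_pos: [0.4488, -0.3373, 0.0415]
ee_rot: [0.001, -0.057, 0.998, -0.0]
contact_force: [-0.5, 0.5, 6.8]
gripper_width: 0.249
grip_force: 20.0
```

jog_arm:
  plan:
    - [[0,0,-5,0],[0,0,-25,0],[0,0,-45,0],[0,0,-45,0],[0,0,-30,0]]

```text
time_s: 21.05
tool_pos: [0.4483, -0.3374, 0.1929]
ee_rot: [0.001, -0.056, 0.998, -0.0]
contact_force: [1.2, 1.2, -1.5]
gripper_width: 0.256
grip_force: 20.0
```

Run:
```python
from h import *
p,t,s=here();t%=360;print(p,t,s["gripper_width"],s["contact_force"])
c,t=rows(p,t,[.640,-.169,.20],180,10)
rows(c,t,[.640,-.169,.154],t,5)
```

```text
[ 0.44831748 -0.33740089  0.19288317] 186.4589880146069 0.25563638887036017 [ 1.16668743  1.15505221 -1.518852  ]
[[[-5, 4, 0, np.float64(0.0)], [-15, 10, -1, np.float64(1.0)], [-23, 16, 0, np.float64(0.0)], [-29, 21, -1, np.float64(1.0)], [-31, 24, -2, np.float64(1.0)]]]
[[[-31, 24, -1, np.float64(1.0)], [-28, 22, -1, np.float64(1.0)], [-22, 18, 0, np.float64(1.0)], [-13, 12, -1, np.float64(0.0)], [-5, 4, 0, np.float64(0.0)]]]
end [ 0.6398 -0.1694  0.1999] 180.5
[[[0, 0, 4, np.float64(-0.0)], [0, 0, 12, np.float64(-0.0)], [0, 0, 14, np.float64(-0.0)], [0, 0, 12, np.float64(-0.0)], [0, 0, 4, np.float64(-0.0)]]]
end [ 0.6398 -0.1694  0.1539] 180.5
```

jog_arm:
  plan:
    - [[-5,4,0,0],[-15,10,-1,1],[-23,16,0,0],[-29,21,-1,1],[-31,24,-2,1]]

```text
time_s: 21.68
tool_pos: [0.5439, -0.2516, 0.1935]
ee_rot: [-0.001, -0.03, 1.0, 0.0]
contact_force: [0.7, 0.4, 0.0]
gripper_width: 0.256
grip_force: 20.0
```

jog_arm:
  plan:
    - [[-31,24,-1,1],[-28,22,-1,1],[-22,18,0,1],[-13,12,-1,0],[-5,4,0,0]]

```text
time_s: 22.3
tool_pos: [0.6398, -0.1682, 0.1968]
ee_rot: [-0.001, -0.005, 1.0, -0.0]
contact_force: [-0.5, -0.3, -0.8]
gripper_width: 0.255
grip_force: 20.0
```

jog_arm:
  plan:
    - [[0,0,4,0],[0,0,12,0],[0,0,14,0],[0,0,10,0],[0,0,4,0]]

```text
time_s: 22.92
tool_pos: [0.6391, -0.1689, 0.1525]
ee_rot: [-0.001, -0.004, 1.0, 0.0]
contact_force: [-0.2, -0.7, -0.7]
gripper_width: 0.257
grip_force: 20.0
```

Run:
```python
from h import *
p,t,s=here();t%=360;print(p,t,s["contact_force"],s["qpos"].round(2))
f,W=cloud("top");print("bowl floor",np.nanmedian(W[178:186,232:242,2]),"plate",np.nanmedian(W[175:188,310:322,2]))
```

```text
[ 0.63911113 -0.16893235  0.15250697] 180.46845016928054 [-0.16191472 -0.69548942 -0.69637774] [-0.37  0.51  0.77  1.58 -0.37  1.21  2.05]
bowl floor 0.09876357368853406 plate 0.6019822038632636
```

jog_arm:
  plan:
    - [[0,0,0,0],[0,0,0,0],[0,0,0,0],[0,0,0,0]]
  gripper: 140

```text
time_s: 23.48
tool_pos: [0.6397, -0.169, 0.1538]
ee_rot: [0.0, -0.004, 1.0, -0.0]
contact_force: [-0.3, -1.0, 0.3]
gripper_width: 0.447
grip_force: 0.0
```

jog_arm:
  plan:
    - [[0,0,-5,0],[0,0,-15,0],[0,0,-25,0],[0,0,-20,0],[0,0,-8,0]]

```text
time_s: 24.1
tool_pos: [0.6402, -0.1693, 0.2285]
ee_rot: [0.001, -0.004, 1.0, -0.0]
contact_force: [0.2, 0.0, -0.8]
gripper_width: 0.449
grip_force: 0.0
```

Run:
```python
from h import *
p,t,s=here();t%=360;print(p,t)
f,W=cloud("top");print("bowl floor",np.nanmedian(W[178:186,232:242,2]))
c,t=rows(p,t,[.4185,-.221,.13],185,12)
rows(c,t,[.4185,-.221,.037],t,5)
```

```text
[ 0.64016182 -0.16925736  0.22853697] 180.47867541066472
bowl floor 0.10152405624353744
[[[4, -1, 2, np.float64(-0.0)], [11, -2, 5, np.float64(-0.0)], [18, -4, 7, np.float64(-1.0)], [23, -5, 11, np.float64(-0.0)], [26, -6, 12, np.float64(-1.0)]]]
[[[29, -5, 12, np.float64(-0.0)], [29, -6, 13, np.float64(-1.0)], [27, -4, 12, np.float64(-0.0)], [24, -4, 10, np.float64(-1.0)], [18, -3, 8, np.float64(-0.0)]]]
[[[11, -2, 5, np.float64(-0.0)], [4, 0, 2, np.float64(-1.0)]]]
end [ 0.4181 -0.2209  0.1295] 185.5
[[[0, 0, 9, np.float64(-0.0)], [0, 0, 23, np.float64(-0.0)], [0, 0, 29, np.float64(-0.0)], [0, 0, 23, np.float64(-0.0)], [0, 0, 9, np.float64(-0.0)]]]
end [ 0.4181 -0.2209  0.0365] 185.5
```

jog_arm:
  plan:
    - [[4,-1,2,0],[11,-2,3,0],[18,-4,5,-1],[23,-5,8,0],[26,-6,12,-1]]

```text
time_s: 24.78
tool_pos: [0.5563, -0.1886, 0.1955]
ee_rot: [-0.0, -0.022, 1.0, 0.0]
contact_force: [-1.5, 0.2, -0.0]
gripper_width: 0.449
grip_force: 0.0
```

jog_arm:
  plan:
    - [[29,-5,14,0],[29,-6,15,-1],[27,-4,14,0],[24,-4,12,-1],[18,-3,8,0]]

```text
time_s: 25.4
tool_pos: [0.4299, -0.2173, 0.1321]
ee_rot: [-0.001, -0.039, 0.999, 0.001]
contact_force: [0.4, -0.1, 1.2]
gripper_width: 0.454
grip_force: 0.0
```

jog_arm:
  plan:
    - [[11,-2,5,0],[4,0,2,-1],[0,0,0,0]]

```text
time_s: 25.78
tool_pos: [0.4178, -0.2204, 0.1266]
ee_rot: [0.0, -0.048, 0.999, 0.0]
contact_force: [-0.1, -0.4, -0.2]
gripper_width: 0.455
grip_force: 0.0
```

Run:
```python
from h import *
p,t,s=here();t%=360;print(p,t)
rows(p,t,[.4185,-.221,.039],t,5)
f,W=cloud("top");print("bowl floor",np.nanmedian(W[178:186,232:242,2]))
P=W[140:210,290:340].reshape(-1,3);P=P[(P[:,2]>.09)&(P[:,2]<.2)];print("plate",np.median(P[:,2]));Q=P[P[:,2]>np.median(P[:,2])+.012];print(len(Q),Q.mean(0).round(3),Q.max(0).round(3))
```

```text
[ 0.41775106 -0.22044205  0.12660166] 185.52316336556495
[[[0, 0, 8, np.float64(-0.0)], [0, 0, 22, np.float64(-0.0)], [0, 0, 27, np.float64(-0.0)], [-1, -1, 22, np.float64(-0.0)], [0, 0, 9, np.float64(-0.0)]]]
end [ 0.4188 -0.2213  0.0386] 185.5
bowl floor 0.10105626748602303
plate 0.1207935431308409
41 [ 0.637 -0.17   0.149] [ 0.649 -0.161  0.161]
```

Medium weight stands on the plate. Next I take the small one.

jog_arm:
  plan:
    - [[0,0,8,0],[0,0,22,0],[0,0,27,0],[-1,-1,22,0],[0,0,9,0]]

```text
time_s: 26.45
tool_pos: [0.4184, -0.2214, 0.038]
ee_rot: [-0.001, -0.048, 0.999, 0.0]
contact_force: [-18.5, 8.0, 76.1]
gripper_width: 0.448
grip_force: 38.0
```

jog_arm:
  plan:
    - [[0,0,0,0],[0,0,0,0],[0,0,0,0],[0,0,0,0],[0,0,0,0]]
  gripper: 255
  grip_force: 15

```text
time_s: 27.08
tool_pos: [0.419, -0.2216, 0.0387]
ee_rot: [0.0, -0.048, 0.999, -0.0]
contact_force: [1.5, 0.9, 2.2]
gripper_width: 0.186
grip_force: 15.0
```

jog_arm:
  plan:
    - [[0,0,-5,0],[0,0,-25,0],[0,0,-45,0],[0,0,-45,0],[0,0,-30,0]]

```text
time_s: 27.7
tool_pos: [0.4187, -0.2221, 0.1906]
ee_rot: [0.001, -0.047, 0.999, -0.0]
contact_force: [1.1, -0.3, 0.5]
gripper_width: 0.184
grip_force: 15.0
```

Run:
```python
from h import *
p,t,s=here();t%=360;print(p,t,s["gripper_width"])
c,t=rows(p,t,[.599,-.169,.197],180,10)
rows(c,t,[.599,-.169,.146],t,5)
```

```text
[ 0.41869737 -0.22211581  0.19055807] 185.43643445025054 0.1844737356350475
[[[-5, 1, 0, np.float64(0.0)], [-13, 2, -1, np.float64(1.0)], [-20, 5, 0, np.float64(0.0)], [-26, 5, -1, np.float64(1.0)], [-28, 7, -1, np.float64(1.0)]]]
[[[-28, 7, -1, np.float64(1.0)], [-25, 6, -1, np.float64(0.0)], [-20, 6, -1, np.float64(1.0)], [-13, 4, 0, np.float64(0.0)], [-5, 1, 0, np.float64(0.0)]]]
end [ 0.5993 -0.1688  0.1966] 180.4
[[[0, 0, 5, np.float64(-0.0)], [0, 0, 12, np.float64(-0.0)], [0, 0, 16, np.float64(-0.0)], [0, 0, 13, np.float64(-0.0)], [0, 0, 5, np.float64(-0.0)]]]
end [ 0.5993 -0.1688  0.1456] 180.4
```

Run:
```python
from h import *
p,t,s=here();f,W=cloud("top");c=camera("scene");f2=c["frame"]
E=np.linalg.inv(np.array(c["extrinsics"]))
def px(P):
    q=E@np.append(P,1);return c["fx"]*q[0]/-q[2]+c["cx"],c["cy"]-c["fy"]*q[1]/-q[2]
u,v=map(int,px(p+[0,0,-.02]));u2,v2=map(int,px([.435,-.28,.03]));print(u,v,u2,v2)
P=W[205:255,305:385].reshape(-1,3);P=P[(P[:,2]>.022)&(P[:,2]<.08)&(P[:,1]<-.15)]
print(len(P),P[::4].round(3).tolist()[:20])
a=cv2.resize(f2[v-45:v+45,u-45:u+45],(400,400),interpolation=cv2.INTER_CUBIC);b=cv2.resize(f[205:265,310:370],(400,400),interpolation=cv2.INTER_CUBIC)
cv2.imwrite("pics/t8.png",np.hstack([a,b]))
```

```text
319 193 321 211
0 []
```

View pics/t8.png

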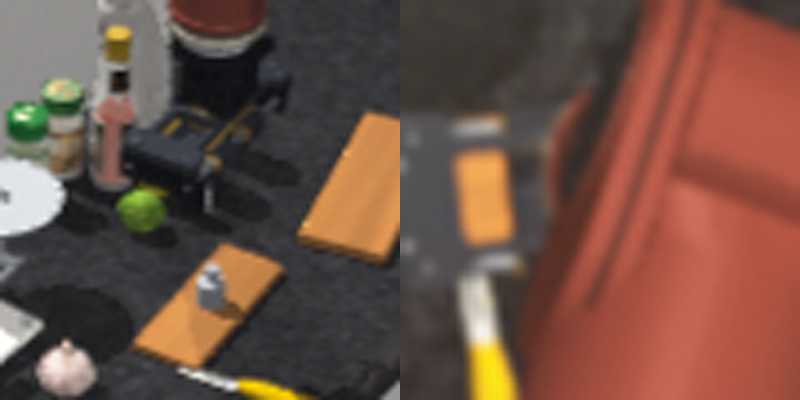

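The held small weight hangs upright (crop (208,195)) and the large weight stands upright on the stand (210,290). I place the small one in front of the medium.

jog_arm:
  plan:
    - [[-5,1,0,0],[-13,2,-1,1],[-20,5,0,0],[-26,5,-1,1],[-28,7,-1,1]]

```text
time_s: 28.42
tool_pos: [0.51, -0.1939, 0.1903]
ee_rot: [-0.001, -0.021, 1.0, -0.0]
contact_force: [-0.7, -0.3, 0.7]
gripper_width: 0.186
grip_force: 15.0
```

jog_arm:
  plan:
    - [[-28,7,-1,1],[-25,6,-1,0],[-20,6,-1,1],[-13,4,0,0],[-5,1,0,0]]

```text
time_s: 29.05
tool_pos: [0.5996, -0.1676, 0.1934]
ee_rot: [-0.001, -0.005, 1.0, -0.0]
contact_force: [0.2, -0.1, -1.0]
gripper_width: 0.188
grip_force: 15.0
```

jog_arm:
  plan:
    - [[0,0,5,0],[0,0,12,0],[0,0,16,0],[0,0,11,0],[0,0,3,0]]

```text
time_s: 29.68
tool_pos: [0.5986, -0.1679, 0.1464]
ee_rot: [-0.001, -0.004, 1.0, 0.0]
contact_force: [-0.1, -0.3, -1.4]
gripper_width: 0.185
grip_force: 15.0
```

Run:
```python
from h import *
p,t,s=here();t%=360;print(p,t,s["contact_force"])
f,W=cloud("top");print("bowl floor",np.nanmedian(W[178:186,232:242,2]))
```

```text
[ 0.59857637 -0.16789101  0.14643131] 180.47464442645563 [-0.08018342 -0.31075002 -1.44535108]
bowl floor 0.10115799062565367
```

jog_arm:
  plan:
    - [[0,0,1,0],[0,0,1,0],[0,0,1,0],[0,0,0,0]]

```text
time_s: 30.22
tool_pos: [0.5992, -0.168, 0.1446]
ee_rot: [0.0, -0.004, 1.0, 0.0]
contact_force: [-0.4, -1.1, -0.4]
gripper_width: 0.192
grip_force: 15.0
```

Run:
```python
from h import *
p,t,s=here();t%=360;print(p,t,s["contact_force"])
f,W=cloud("top");print("bowl floor",np.nanmedian(W[178:186,232:242,2]))
```

```text
[ 0.59921957 -0.16803115  0.14462121] 180.48265139776734 [-0.41430664 -1.08117867 -0.44591661]
bowl floor 0.10346477880263272
```

Contact made (the bowl is rising). I release and retreat.

jog_arm:
  plan:
    - [[0,0,0,0],[0,0,0,0],[0,0,0,0],[0,0,0,0]]
  gripper: 140

```text
time_s: 30.78
tool_pos: [0.5992, -0.1681, 0.1446]
ee_rot: [-0.0, -0.004, 1.0, -0.0]
contact_force: [-0.5, -0.2, 0.1]
gripper_width: 0.442
grip_force: 0.0
```

jog_arm:
  plan:
    - [[0,0,-5,0],[0,0,-15,0],[0,0,-25,0],[0,0,-25,0],[0,0,-20,0]]

```text
time_s: 31.4
tool_pos: [0.5995, -0.1683, 0.2367]
ee_rot: [0.001, -0.004, 1.0, -0.0]
contact_force: [1.1, 0.5, 0.6]
gripper_width: 0.451
grip_force: 0.0
```

jog_arm:
  plan:
    - [[20,0,-10,0],[35,0,0,0],[40,0,0,0],[30,0,0,0],[10,0,0,0]]

```text
time_s: 32.02
tool_pos: [0.4632, -0.1694, 0.2452]
ee_rot: [0.001, -0.004, 1.0, 0.001]
contact_force: [0.6, 0.2, 0.2]
gripper_width: 0.451
grip_force: 0.0
```

jog_arm:
  plan:
    - [[0,20,0,0],[0,40,0,0],[0,40,0,0],[0,20,0,0],[0,0,0,0]]

```text
time_s: 32.65
tool_pos: [0.4638, -0.0477, 0.2449]
ee_rot: [0.0, -0.006, 1.0, -0.0]
contact_force: [0.6, -0.3, 0.2]
gripper_width: 0.451
grip_force: 0.0
```

Run:
```python
from h import *
p,t,s=here();print(p,s["contact_force"],s["time_s"])
f,W=cloud("top");print("bowl floor",np.nanmedian(W[178:186,232:242,2]))
P=W[140:210,290:340].reshape(-1,3);P=P[(P[:,2]>.09)&(P[:,2]<.2)];print("plate",np.median(P[:,2]))
for a,b in((.58,.615),(.62,.66)):
    Q=P[(P[:,2]>np.median(P[:,2])+.012)&(P[:,0]>a)&(P[:,0]<b)];print(len(Q),Q.mean(0).round(3),Q.min(0).round(3),Q.max(0).round(3))
P=W[205:255,305:385].reshape(-1,3);P=P[(P[:,2]>.025)&(P[:,2]<.08)&(P[:,1]<-.15)];print("stand",len(P),P.mean(0).round(3),P.min(0).round(3),P.max(0).round(3))
for n,r,c in(("shal",(140,210),(205,275)),):
    m=(f[...,2].astype(int)>f[...,0].astype(int)+60)[140:210,205:275].astype(np.uint8);k,_,st,ce=cv2.connectedComponentsWithStats(m)
    for i in range(1,k):
        if st[i,4]>6:y,x=ce[i][::-1].astype(int);print("shallot px",st[i,4],W[140+y,205+x].round(3))
P=W[(W[...,0]>.43)&(W[...,0]<.51)&(W[...,1]>-.13)&(W[...,1]<-.06)&(W[...,2]>.01)&(W[...,2]<.08)];print("garlic",len(P),P.mean(0).round(3))
```

```text
[ 0.46382981 -0.04768535  0.24490574] [ 0.59451876 -0.28166995  0.19582391] 32.65
bowl floor 0.10993247532085115
plate 0.11209776989287856
23 [ 0.598 -0.168  0.136] [ 0.592 -0.175  0.127] [ 0.606 -0.161  0.147]
40 [ 0.638 -0.17   0.14 ] [ 0.628 -0.181  0.128] [ 0.65  -0.162  0.153]
stand 60 [ 0.434 -0.277  0.045] [ 0.42  -0.291  0.025] [ 0.447 -0.265  0.063]
shallot px 128 [0.645 0.088 0.138]
shallot px 60 [0.641 0.037 0.141]
shallot px 419 [ 0.479 -0.014  0.643]
shallot px 81 [0.539 0.202 0.028]
garlic 0 [nan nan nan]<stdin>:12: RuntimeWarning: Mean of empty slice.
  ret = um.true_divide(
```

jog_arm:
  plan:
    - [[0,0,0,0],[0,0,0,0],[0,0,0,0],[0,0,0,0],[0,0,0,0]]

```text
time_s: 33.33
tool_pos: [0.4632, -0.0493, 0.2446]
ee_rot: [-0.0, -0.004, 1.0, -0.0]
contact_force: [0.1, 0.0, -0.3]
gripper_width: 0.449
grip_force: 0.0
```

Run:
```python
from h import *
f,W=cloud("top")
P=W[140:210,290:340].reshape(-1,3);P=P[(P[:,2]>.09)&(P[:,2]<.2)];print(np.nanmedian(W[178:186,232:242,2]),np.median(P[:,2]))
print(job_done())
```

```text
0.11025766564341899 0.11184778973733656
the job is handed in; nothing more can be done
None
```

I handed the job in at about 33 s: scoop B's three shallots are in the bowl, the 50 g and 25 g weights hold the beam level to about 0.01 rad, and the empty scoop lies flat on the board; one descent onto the weight stand briefly read 76 N, cause not found, and no verdict came back.

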